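# Put the brass punch away and roll the tambour store shut

## Robot

A 6-joint arm with a two-finger parallel gripper is mounted at the origin on a cart in front of the work surface, level with it; the furniture and walls round the work are solid. World frame = base frame: x ahead of the robot, y to its left, z up, the work surface at z = 0. Lengths are in m, angles in rad, forces in N, time in s.
With the tool pointing down it reaches from about 0.275 to 0.875 m from the base axis. Payload 12.5 kg.
Tool frame: the origin (TCP) lies at the very end of the fingers, on their centre line; the grasp point (between the pads) lies 19 mm behind it; z points along the fingers, y is the direction in which the jaws open and shut (so a half turn about z gives the same grasp; the last joint's range is limited). The gripper opens to 85 mm and grips with 20 to 120 N. Pads are 22 mm wide; open, the fingers measure 114 mm over their backs; the gripper's body (76 mm by 85 mm) begins 54 mm behind the grasp point. The pads swing forward as they close: fully open they stand 13 mm farther back than shut.
Start: joints at [1.146, 0.351, 1.652, -0, 1.139, -0.085], TCP at [0.183, 0.519, 0.231] pointing down, gripper open.
Joint ranges: [-2.75, 2.75], [-0.79, 2.1], [0.01, 2.65], [-1.57, 4.71], [0.07, 3.14], [-2.87, 2.87]. Speed limits (rad/s): [2.22, 2.22, 2.79, 3.14, 3.14, 3.14].

## Interface

Orientations are given as a rotation vector (axis times angle).
In Python, from rig import manip gives the robot as it stands.
- The arm moves only by the tool apply_moves, never from a script. Its argument "motion" is a list of rows, each an object of numbers: "tx", "ty", "tz": the shift along the tool's x, y, z in cm; "turn": the turn about the tool's z in degrees. A call has 1 to 5 rows; each row shifts and turns the commanded pose from where the row before left it, along the tool's axes as they then stand; what a row does not reach is not made up. A row lasts 1/10 s, in which the tool goes at most 50 mm and 8.59 degrees, less where a joint would pass 70% of its speed; a pose out of reach is approached as far as the arm can. A call is refused whole if a number of a shift passes 5 or a number of a turn 8.59, either way. A call with a gripper value outside its range is refused whole. "claw" is the opening, from 0 (shut) to 1 (fully open), set as the call begins (left out, the last holds). The fingers move at their own pace and stop on an object; "newtons" is the grip in N (left out, the last holds). Time passes only in rows, so rows that do not move let the fingers close. It gives the time, the measured TCP pose, the force and the opening at its end, in the units of the state.
- manip.sense(): the state, without advancing time (a new reading comes with each control period).
- manip.read_camera(name): name is "side" or "top" or "wrist"; returns the picture (384x512x3 uint8, red, green, blue); there is no depth.
- manip.calibration(name): a dict with "fx", "fy", "cx", "cy" (pixels), "k1" (the pictures are not rectified: a ray, as slopes to the right and down, at radius r is drawn at 1 + k1 r^2 times it, then the intrinsics apply), "rvec" (rotation vector, rad) and "tvec" (3), from world to camera coordinates, as OpenCV has them. Camera axes: x right, y down, z forward; pixel columns grow to the right and rows downward; lengths in m; the calibration is good to about 2 mm. A picture is of the moment at which its call begins: read the wrist's pose just before it. calibration takes no time and is no camera call; for the wrist camera it gives the pose at the moment of the call.
- manip.sign_off(): hands the job in, once; it reports no verdict.
The state is a dict: "time_s": time; "joints": joint angles; "qd": joint speeds; "joint_torque": joint torques, N m; "tool_pos": TCP position; "eef_rot": TCP orientation; "wrist_force": force on the tool from outside, world axes, zero at the start; "torque": the same for the moment, N m; "grip_width": finger opening in m.
Only numpy, scipy, OpenCV 4.12 (cv2) and the standard library are available. Lean on these libraries where they do the work, as an engineer would, in place of code of your own. Each camera call takes 0.05 s, during which the arm holds its last target. There are 200 camera calls.

## Task

Put the brass press punch away: stand it upright on the black mat inside the open roll-top store, then roll the store's slatted door (the one with the orange pull) fully shut. Leave the steel punch and the black punch where they stand.

Things in the scene. Friction and masses are not known exactly. Their poses are not given: they have to be found in the camera images.
- brass_punch_mid (a point): Brass-coloured press punch standing upright, 45 mm tall: round foot 29 mm across and 16 mm high, on it a round shaft 18 mm across with a tapered tip. The point is on its axis half-way up, 22.5 mm above its underside; z up. 0.06 kg, loose. Three punches stand side by side along world y near the bench's front edge, at least 43 mm between axes, in any order.
- steel_punch_mid (a point): Bystander: light grey steel punch, foot 23 mm in diameter, 52 mm tall, point half-way up its axis. Loose; leave it.
- black_punch_mid (a point): Bystander: black punch, foot 26 mm in diameter, 38 mm tall, point half-way up its axis. Loose; leave it.
- store: Roll-top store fixed to the bench: low box, two blue arched cheeks, door of pale wooden slats. 140 mm along x, 244 mm along y. Origin: centre of its underside, on the bench; z up. Cheeks at x = 60 to 70 mm either side, tops 98 mm high at y = 0, 85 mm at y = +-60. Floor 6 mm thick. The -y half opens (end wall 26 mm high, inner face y = -113 mm); a fixed shell covers the +y half.
- mat (a point): Centre of the thin black rubber mat on the floor of the opening half; the floor there is 6 to 7 mm above the bench. At x = 0, y = -52 mm in the store's frame. The mat is 92 mm along the store's x and 66 mm along its y; axes as the store's.
- pull (a point): Centre of the door's orange pull: round bar 36 mm long along the store's x, 16 mm diameter, on a 10 mm stem, 35 mm clear (centre to slats). It runs on a circle of radius 173 mm about track_axis: 77 mm above the bench at store y = -122 mm when shut, 122 mm up at y = +45 mm when fully rolled back. Can be gripped by its two flat ends; it then turns between the fingers as the door rolls.
- tambour (a joint): Roll angle of the slatted door in rad: 0 = fully shut (end stop, lead rail at the -y end wall), 1.047 = fully rolled back over the +y half. Starts nearly fully open. Seen from track_axis the pull stands at (45 degrees minus this angle) from vertical, towards -y. The door stays where it is left; rolling it takes about 1.5 to 3 N at the pull.
- track_axis (a point): Point on the axis of the door's circular track, parallel to the store's x: in the middle of the store, 45 mm below the bench top; axes as the store's. The slats' outer faces are 138 mm and inner faces 132 mm from it, so the shut door passes 71 mm above the bench at y = -63 mm and 51 mm at y = -91 mm.
Things that resemble listed ones, but are neither listed nor needed, are in the scene too. Leave any green or pink look-alike of the part that bears brass_punch_mid alone.

How it is judged:
On the way:
1. the brass punch stands on the mat with the door still open (x of brass_punch_mid in the frame of mat between -0.048 and 0.048 m and y of brass_punch_mid in the frame of mat between -0.036 and 0.036 m and z of brass_punch_mid in the frame of mat below 0.028 m and angle between brass_punch_mid's own z axis and vertical below 0.2 rad and value of joint tambour above 0.5 rad), for 0.2 s.
At the end, for the whole second after the job is handed in: The door is shut to within 0.07 rad (12 mm at the pull), and the brass punch stands upright (within 11 degrees) on the store's floor, its axis over the mat (within 48 mm of the mat's centre along the store's x, 36 mm along its y) (value of joint tambour below 0.07 rad and x of brass_punch_mid in the frame of mat between -0.048 and 0.048 m and y of brass_punch_mid in the frame of mat between -0.036 and 0.036 m and z of brass_punch_mid in the frame of mat below 0.028 m and angle between brass_punch_mid's own z axis and vertical below 0.2 rad); the robot touches nothing.
It fails at once if the steel punch is moved by more than 30 mm (distance of steel_punch_mid from where it was at the start of the episode above 0.03 m).
It fails at once if the black punch is moved by more than 30 mm (distance of black_punch_mid from where it was at the start of the episode above 0.03 m).
It also fails if it takes over 58 s, if anything falls off the work surface, if the arm or the gripper's body presses on something with over 40 N, if the wrist force passes 120 N, or if a joint passes its speed limit or range.

## Working session

There is one attempt and no reset: what is moved stays moved. The work goes in short steps, Python scripts to look and compute and a tool call to move; the robot and the scene stay as the last step left them, time stands still between calls to the robot, and variables do not carry over. Pictures are saved under pics/ and viewed, about 8 in all and at most 12, crops included, and the job is handed in when it is done.

Besides the shell and the picture viewer there is one more tool, called as name(argument=value, ...) on one line, values as JSON. apply_moves: Moves the arm, as the interface text tells. Its arguments: {"type":"object","properties":{"motion":{"type":"array","items":{"type":"object","properties":{"tx":{"type":"number"},"ty":{"type":"number"},"tz":{"type":"number"},"turn":{"type":"number"}}}},"claw":{"type":"number"},"newtons":{"type":"number"}},"required":["motion"]}

```bash
mkdir -p pics; cat > h.py <<'E'
import numpy as np,cv2
from rig import manip
def K(c): return np.array([[c['fx'],0,c['cx']],[0,c['fy'],c['cy']],[0,0,1.]]),np.array([c['k1'],0,0,0.])
def ray(c,px):
    k,d=K(c);R,_=cv2.Rodrigues(np.array(c['rvec'],float));t=np.array(c['tvec'],float)
    u=cv2.undistortPoints(np.array([[px]],float),k,d)[0,0]
    v=R.T@np.array([u[0],u[1],1]);return -R.T@t,v/np.linalg.norm(v)
def tri(obs):
    A=np.zeros((3,3));b=np.zeros(3)
    for c,px in obs:
        o,v=ray(c,px);P=np.eye(3)-np.outer(v,v);A+=P;b+=P@o
    x=np.linalg.solve(A,b);return x,[float(np.linalg.norm((np.eye(3)-np.outer(v,v))@(x-o))) for o,v in (ray(c,p) for c,p in obs)]
def atz(c,px,z):
    o,v=ray(c,px);return o+v*(z-o[2])/v[2]
def proj(c,p):
    k,d=K(c);return cv2.projectPoints(np.array([p],float),np.array(c['rvec'],float),np.array(c['tvec'],float),k,d)[0].reshape(-1,2)
E
python3 - <<'E'
from h import *
a=[manip.read_camera(n) for n in("side","top")]
for n,i in zip(("side","top"),a): cv2.imwrite(f"pics/{n}0.png",i[:,:,::-1]); c=manip.calibration(n);o,v=ray(c,(256,192));print(n,o,v,c['fx'])
cv2.imwrite("pics/side0b.png",cv2.resize(a[0][:,:,::-1],(800,600),interpolation=cv2.INTER_CUBIC))
cv2.imwrite("pics/top0b.png",cv2.resize(a[1][:,:,::-1],(800,600),interpolation=cv2.INTER_CUBIC))
print(manip.sense())
E
```

```text
side [ 0.27520031 -0.82815482  0.59720547] [ 0.15617237  0.7391507  -0.65518428] 351.2392044855887
top [ 0.36122601 -0.18090505  0.99341362] [ 0.04639396  0.02586543 -0.99858829] 388.34245499509143
{'time_s': 0.1, 'joints': array([ 1.14636074e+00,  3.51132978e-01,  1.65233657e+00,  7.17694537e-06,
        1.13908596e+00, -8.45925332e-02]), 'qd': array([-0.00174311, -0.00288108, -0.00224889, -0.00085529,  0.00106567,
       -0.00086596]), 'joint_torque': array([-2.61889481e-04, -5.06841087e+01, -2.91871208e+01, -5.61210982e-05,
        2.69891651e-03,  2.95470409e-05]), 'tool_pos': array([0.1831905 , 0.51829674, 0.23084824]), 'eef_rot': array([-5.31221580e-01, -3.09610128e+00,  1.46103240e-03]), 'wrist_force': array([-0.68535496, -0.63536228, -0.78380705]), 'torque': array([-0.00789264, -0.01651352,  0.04652352]), 'grip_width': 0.0850699885555123}
```

View pics/side0b.png

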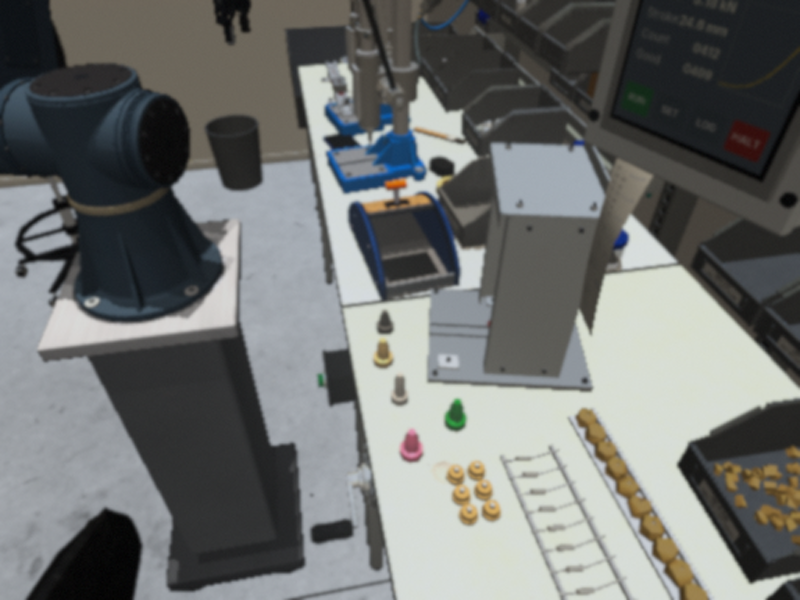

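View pics/top0b.png

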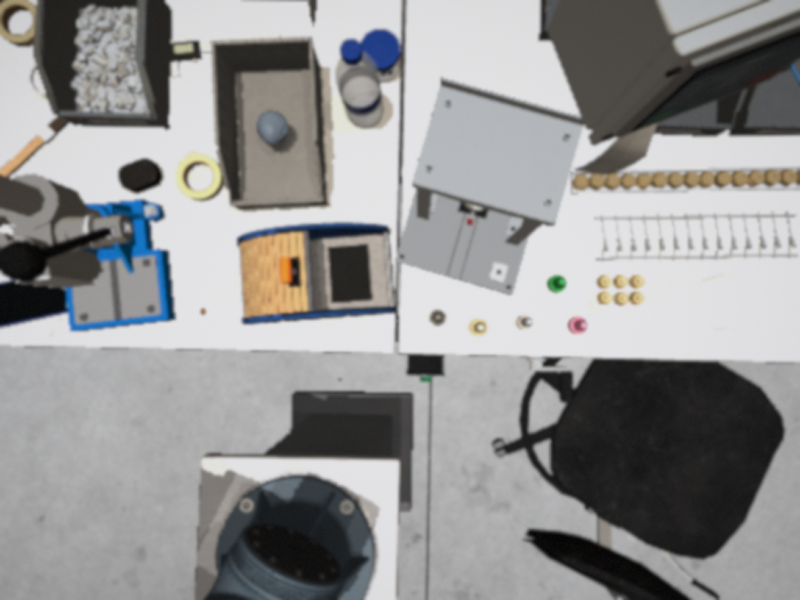

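The side view (800x600 scale) shows the punches at black (385,320), brass (383,352) and steel (400,388), with the green (456,413) and pink (411,445) look-alikes further on. In the top view they are black (438,317), brass (479,326) and steel (525,321). The brass-coloured middle one of the row fits the description. I'll confirm it in an enlarged composite that also covers the store.

```bash
python3 - <<'E'
from h import *
s=cv2.imread("pics/side0.png");t=cv2.imread("pics/top0.png")
def cr(i,x,y,w,h): return cv2.resize(i[y:y+h,x:x+w],(400,300),interpolation=cv2.INTER_CUBIC)
# scale: 5,5,4,4
o=np.vstack([np.hstack([cr(s,225,195,80,60),cr(t,268,185,80,60)]),np.hstack([cr(s,215,110,100,75),cr(t,150,135,110,82)])])
cv2.imwrite("pics/comp.png",o)
E
```

```text
(no output)
```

View pics/comp.png

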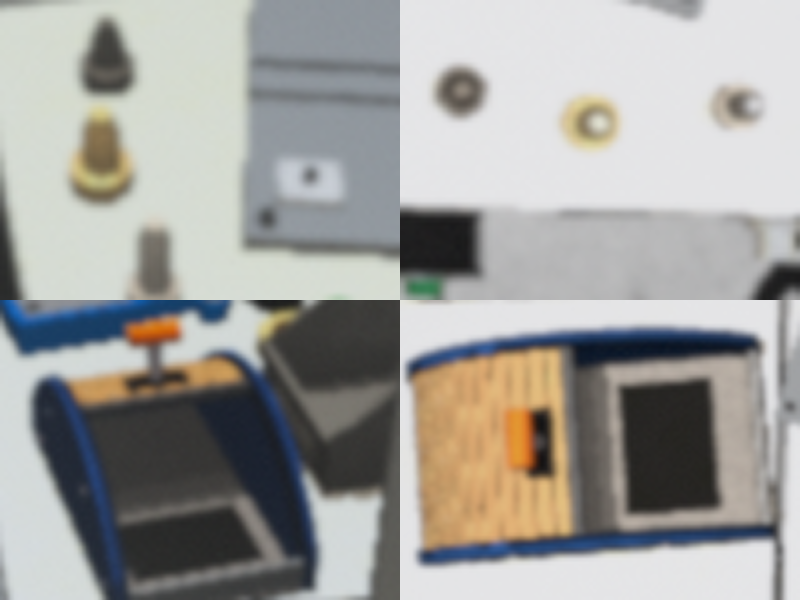

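```bash
cat > m.py <<'E'
from h import *
S=manip.calibration("side");T=manip.calibration("top")
def f(q,ox,oy,cx,cy,sx,sy=None):
    sy=sy or sx;return ((q[0]-cx+.5)/sx-.5+ox,(q[1]-cy+.5)/sy-.5+oy)
s1=lambda q:f(q,225,195,0,0,5); t1=lambda q:f(q,268,185,400,0,5)
s2=lambda q:f(q,215,110,0,300,4); t2=lambda q:f(q,150,135,400,300,400/110,300/82)
E
python3 - <<'E'
from m import *
np.set_printoptions(precision=4,suppress=True)
print("tip",tri([(S,s1((99,112))),(T,t1((597,122)))]))
print("foot top z",atz(T,t1((588,122)),.008),atz(S,s1((101,178)),.008))
for n,a,b in (("black",(108,72),(461,91)),):print(n,atz(T,t1(b),.008),atz(S,s1(a),.008))
print("steel",atz(T,t1((732,107)),.008))
print("pull",tri([(S,s2((153,332))),(T,t2((520,438)))]))
for q in [(620,387),(710,379),(720,507),(628,514)]:print("matT",atz(T,t2(q),.007))
for q in [(120,517),(232,505),(262,565),(131,580)]:print("matS",atz(S,s2(q),.007))
cs=np.array([atz(T,t2(q),.007)[:2] for q in [(620,387),(710,379),(720,507),(628,514)]])
print("mat c",cs.mean(0)); 
dy=(cs[0]+cs[3]-cs[1]-cs[2])/2;dx=(cs[0]+cs[1]-cs[2]-cs[3])/2
print(dy,dx,np.degrees(np.arctan2(-dy[0],dy[1])),np.degrees(np.arctan2(dx[1],dx[0])))
E
```

```text
tip (array([ 0.3657, -0.2816,  0.0433]), [0.0007205929757918718, 0.0007205929757918267])
foot top z [ 0.3665 -0.2809  0.008 ] [ 0.3642 -0.2885  0.008 ]
black [ 0.3809 -0.2163  0.008 ] [ 0.3798 -0.2206  0.008 ]
steel [ 0.3757 -0.3535  0.008 ]
pull (array([0.4414, 0.0068, 0.1261]), [0.000777166245159757, 0.0007771662451596886])
matT [ 0.4904 -0.0364  0.007 ]
matT [ 0.4974 -0.0994  0.007 ]
matT [ 0.4081 -0.1086  0.007 ]
matT [ 0.4019 -0.0445  0.007 ]
matS [ 0.4085 -0.0373  0.007 ]
matS [ 0.4896 -0.0383  0.007 ]
matS [ 0.4933 -0.1094  0.007 ]
matS [ 0.4033 -0.1085  0.007 ]
mat c [ 0.4494 -0.0722]
[-0.0066  0.0636] [0.0889 0.0086] 5.9067681050301495 5.5464361136919385
```

Brass axis is at about (0.366, -0.282), with its top at 0.043. The mat centre is at about (0.449, -0.072) and the store yaw is about 5.7°. The pull is at (0.441, 0.007, 0.126), which agrees with the text at tambour ≈ 0.94. Next, a planner helper that proposes rows.

```bash
cat > plan.py <<'E'
import sys,math
from h import *
from scipy.spatial.transform import Rotation as Ro
# args: x y z yaw_deg(of tool y) [step_cm]  ; chained by ';' groups
st=manip.sense();p=np.array(st['tool_pos']);R=Ro.from_rotvec(st['eef_rot']).as_matrix()
yaw=math.degrees(math.atan2(R[1,1],R[0,1]));print("at",p.round(4),"yaw",round(yaw,1),"tilt",R[:,2].round(3),"F",st['wrist_force'].round(1),"t",st['time_s'],"w",st['grip_width'])
for g in " ".join(sys.argv[1:]).split("/"):
    if not g.strip():continue
    a=[float(v) for v in g.split()];T=np.array(a[:3]);step=a[4] if len(a)>4 else 4
    dyaw=(a[3]-yaw+180)%360-180
    if abs(dyaw)>90: dyaw-=180*np.sign(dyaw)
    n=max(1,math.ceil(max(np.linalg.norm(T-p)*100/step,abs(dyaw)/8)))
    print("->",T,n,"rows, turn total",round(-dyaw,1))
    d=(T-p)/n
    for i in range(n):
        y=math.radians(yaw);ty=np.array([math.cos(y),math.sin(y),0]);tx=np.array([-math.sin(y),math.cos(y),0])
        tx=np.cross(ty,[0,0,-1])
        print({"tx":round(float(d@tx)*100,2),"ty":round(float(d@ty)*100,2),"tz":round(-d[2]*100,2),"turn":round(-dyaw/n,2)})
        yaw+=dyaw/n
    p=T
E
python3 plan.py 0.33 0.12 0.25 5.7 4 / 0.366 -0.282 0.16 5.7 4.5
```

```text
at [0.1832 0.5183 0.2308] yaw 70.5 tilt [-0.    -0.001 -1.   ] F [-0.7 -0.6 -0.8] t 0.1 w 0.0850699885555123
-> [0.33 0.12 0.25] 11 rows, turn total 64.8
{'tx': -2.47, 'ty': -2.97, 'tz': np.float64(-0.17), 'turn': 5.89}
{'tx': -2.76, 'ty': -2.7, 'tz': np.float64(-0.17), 'turn': 5.89}
{'tx': -3.02, 'ty': -2.4, 'tz': np.float64(-0.17), 'turn': 5.89}
{'tx': -3.25, 'ty': -2.08, 'tz': np.float64(-0.17), 'turn': 5.89}
{'tx': -3.45, 'ty': -1.74, 'tz': np.float64(-0.17), 'turn': 5.89}
{'tx': -3.61, 'ty': -1.37, 'tz': np.float64(-0.17), 'turn': 5.89}
{'tx': -3.73, 'ty': -0.99, 'tz': np.float64(-0.17), 'turn': 5.89}
{'tx': -3.81, 'ty': -0.61, 'tz': np.float64(-0.17), 'turn': 5.89}
{'tx': -3.85, 'ty': -0.21, 'tz': np.float64(-0.17), 'turn': 5.89}
{'tx': -3.85, 'ty': 0.18, 'tz': np.float64(-0.17), 'turn': 5.89}
{'tx': -3.82, 'ty': 0.58, 'tz': np.float64(-0.17), 'turn': 5.89}
-> [ 0.366 -0.282  0.16 ] 10 rows, turn total -0.0
{'tx': -4.04, 'ty': -0.04, 'tz': np.float64(0.9), 'turn': -0.0}
{'tx': -4.04, 'ty': -0.04, 'tz': np.float64(0.9), 'turn': -0.0}
{'tx': -4.04, 'ty': -0.04, 'tz': np.float64(0.9), 'turn': -0.0}
{'tx': -4.04, 'ty': -0.04, 'tz': np.float64(0.9), 'turn': -0.0}
{'tx': -4.04, 'ty': -0.04, 'tz': np.float64(0.9), 'turn': -0.0}
{'tx': -4.04, 'ty': -0.04, 'tz': np.float64(0.9), 'turn': -0.0}
{'tx': -4.04, 'ty': -0.04, 'tz': np.float64(0.9), 'turn': -0.0}
{'tx': -4.04, 'ty': -0.04, 'tz': np.float64(0.9), 'turn': -0.0}
{'tx': -4.04, 'ty': -0.04, 'tz': np.float64(0.9), 'turn': -0.0}
{'tx': -4.04, 'ty': -0.04, 'tz': np.float64(0.9), 'turn': -0.0}
```

apply_moves(motion=[{"tx": -2.5, "ty": -3.0, "tz": -0.2, "turn": 5.9}, {"tx": -2.8, "ty": -2.7, "tz": -0.2, "turn": 5.9}, {"tx": -3.0, "ty": -2.4, "tz": -0.2, "turn": 5.9}, {"tx": -3.2, "ty": -2.1, "tz": -0.2, "turn": 5.9}, {"tx": -3.4, "ty": -1.7, "tz": -0.2, "turn": 5.9}])

```text
time_s: 0.6
tool_pos: [0.2499, 0.3362, 0.2411]
eef_rot: [-1.308, -2.856, 0.001]
wrist_force: [0.8, 0.7, 0.1]
grip_width: 0.0856
```

apply_moves(motion=[{"tx": -3.6, "ty": -1.4, "tz": -0.2, "turn": 5.9}, {"tx": -3.7, "ty": -1.0, "tz": -0.2, "turn": 5.9}, {"tx": -3.8, "ty": -0.6, "tz": -0.2, "turn": 5.9}, {"tx": -3.8, "ty": -0.2, "tz": -0.2, "turn": 5.9}, {"tx": -3.8, "ty": 0.2, "tz": -0.2, "turn": 5.9}])

```text
time_s: 1.1
tool_pos: [0.3159, 0.1565, 0.2513]
eef_rot: [1.992, 2.429, 0.0]
wrist_force: [-0.4, 0.5, 0.0]
grip_width: 0.0855
```

apply_moves(motion=[{"tx": -3.8, "ty": 0.6, "tz": -0.2, "turn": 5.9}, {"tx": -4.0, "tz": 0.9}, {"tx": -4.0, "tz": 0.9}, {"tx": -4.0, "tz": 0.9}, {"tx": -4.0, "tz": 0.9}])

```text
invalid input at $.motion[1]: expected keys tx, ty, tz, turn
```

```bash
python3 plan.py 0.366 -0.282 0.16 5.7 4.5
```

```text
at [0.3159 0.1565 0.2513] yaw 11.3 tilt [ 0. -0. -1.] F [-0.4  0.5  0. ] t 1.1 w 0.08549580900778349
-> [ 0.366 -0.282  0.16 ] 11 rows, turn total 5.6
{'tx': -4.0, 'ty': -0.33, 'tz': np.float64(0.83), 'turn': 0.51}
{'tx': -4.0, 'ty': -0.3, 'tz': np.float64(0.83), 'turn': 0.51}
{'tx': -4.0, 'ty': -0.26, 'tz': np.float64(0.83), 'turn': 0.51}
{'tx': -4.01, 'ty': -0.23, 'tz': np.float64(0.83), 'turn': 0.51}
{'tx': -4.01, 'ty': -0.19, 'tz': np.float64(0.83), 'turn': 0.51}
{'tx': -4.01, 'ty': -0.16, 'tz': np.float64(0.83), 'turn': 0.51}
{'tx': -4.01, 'ty': -0.12, 'tz': np.float64(0.83), 'turn': 0.51}
{'tx': -4.01, 'ty': -0.09, 'tz': np.float64(0.83), 'turn': 0.51}
{'tx': -4.01, 'ty': -0.05, 'tz': np.float64(0.83), 'turn': 0.51}
{'tx': -4.01, 'ty': -0.01, 'tz': np.float64(0.83), 'turn': 0.51}
{'tx': -4.01, 'ty': 0.02, 'tz': np.float64(0.83), 'turn': 0.51}
```

apply_moves(motion=[{"tx": -4.0, "ty": -0.3, "tz": 0.5, "turn": 1.4}, {"tx": -4.0, "ty": -0.2, "tz": 0.5, "turn": 1.4}, {"tx": -4.0, "ty": -0.2, "tz": 0.5, "turn": 1.4}, {"tx": -4.0, "ty": -0.1, "tz": 0.5, "turn": 1.4}, {"tx": -4.0, "ty": 0, "tz": 1.0, "turn": 0}])

```text
time_s: 1.6
tool_pos: [0.3383, -0.0427, 0.2215]
eef_rot: [2.104, 2.332, 0.001]
wrist_force: [0.3, 0.4, -0.1]
grip_width: 0.0857
```

apply_moves(motion=[{"tx": -4.0, "ty": 0, "tz": 1, "turn": 0}, {"tx": -4.0, "ty": 0, "tz": 1, "turn": 0}, {"tx": -4.0, "ty": 0, "tz": 1, "turn": 0}, {"tx": -4.0, "ty": 0, "tz": 1, "turn": 0}, {"tx": -4.0, "ty": 0, "tz": 1.0, "turn": 0}])

```text
time_s: 2.1
tool_pos: [0.3586, -0.2417, 0.1707]
eef_rot: [-2.104, -2.333, -0.0]
wrist_force: [-0.0, -0.3, -0.3]
grip_width: 0.0856
```

```bash
python3 plan.py 0.366 -0.282 0.14 5.7 4.5; python3 - <<'E'
from h import *
import json
c=manip.calibration("wrist");i=manip.read_camera("wrist")
json.dump({k:np.array(v).tolist() for k,v in c.items()},open("w1.json","w"))
cv2.imwrite("pics/w1.png",i[:,:,::-1]);print(proj(c,(.366,-.282,.045)),proj(c,(.366,-.282,0)))
E
```

```text
at [ 0.3586 -0.2417  0.1707] yaw 5.9 tilt [-0.  0. -1.] F [-0.  -0.3 -0.3] t 2.1 w 0.08563200445088374
-> [ 0.366 -0.282  0.14 ] 2 rows, turn total 0.2
{'tx': -2.04, 'ty': 0.16, 'tz': np.float64(1.54), 'turn': 0.1}
{'tx': -2.04, 'ty': 0.16, 'tz': np.float64(1.54), 'turn': 0.1}
[[257.40835776 224.37049948]] [[256.84606193 208.94214124]]
```

View pics/w1.png

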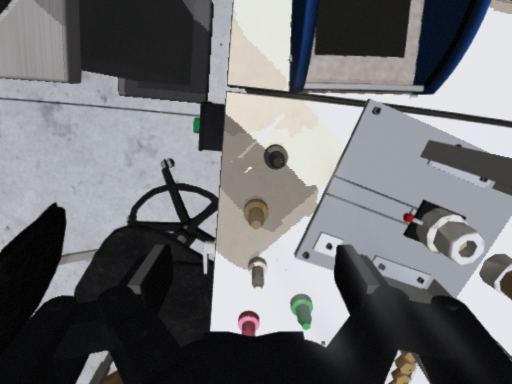

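The wrist view shows brass at tip (257,222) and foot (256,209), where my estimate predicted (257,224) and (257,209), so the estimate is confirmed. Black is at (276,157) and steel at (258,272). I'll check clearance to the press ram (left edge 415,240).

```bash
python3 - <<'E'
from h import *
import json
c=json.load(open("w1.json"))
for z in(.03,.06,.09,.12):print(atz(c,(418,230),z).round(3),atz(c,(440,218),z).round(3))
for q in[(257,221.5)]:print(atz(c,q,.045))
print(atz(c,(256,209),.005),"black",atz(c,(276,157),.02),"steel",atz(c,(258,272),.026))
E
python3 plan.py 0.366 -0.2815 0.10 5.7 4.5 / 0.366 -0.2815 0.019 5.7 3
```

```text
[ 0.547 -0.278  0.03 ] [ 0.568 -0.261  0.03 ]
[ 0.526 -0.266  0.06 ] [ 0.545 -0.251  0.06 ]
[ 0.505 -0.254  0.09 ] [ 0.522 -0.241  0.09 ]
[ 0.484 -0.242  0.12 ] [ 0.499 -0.231  0.12 ]
[ 0.3652403  -0.27884623  0.045     ]
[ 0.36476259 -0.28029781  0.005     ] black [ 0.37878597 -0.2147205   0.02      ] steel [ 0.37435532 -0.35091059  0.026     ]
at [ 0.3593 -0.2458  0.1697] yaw 5.9 tilt [ 0.    -0.001 -1.   ] F [-1.5  0.2 -1.2] t 2.15 w 0.08526326639589978
-> [ 0.366  -0.2815  0.1   ] 2 rows, turn total 0.2
{'tx': -1.81, 'ty': 0.15, 'tz': np.float64(3.49), 'turn': 0.08}
{'tx': -1.81, 'ty': 0.15, 'tz': np.float64(3.49), 'turn': 0.08}
-> [ 0.366  -0.2815  0.019 ] 3 rows, turn total -0.0
{'tx': 0.0, 'ty': 0.0, 'tz': np.float64(2.7), 'turn': -0.0}
{'tx': 0.0, 'ty': 0.0, 'tz': np.float64(2.7), 'turn': -0.0}
{'tx': 0.0, 'ty': 0.0, 'tz': np.float64(2.7), 'turn': -0.0}
```

apply_moves(motion=[{"tx": -1.8, "ty": 0.1, "tz": 3.5, "turn": 0.2}, {"tx": -1.6, "ty": 0.1, "tz": 3.5, "turn": 0}, {"tx": 0, "ty": 0, "tz": 3.0, "turn": 0}, {"tx": 0, "ty": 0, "tz": 0, "turn": 0}, {"tx": 0, "ty": 0, "tz": 0, "turn": 0}])

```text
time_s: 2.65
tool_pos: [0.3643, -0.2733, 0.0717]
eef_rot: [-2.107, -2.329, -0.0]
wrist_force: [0.9, -0.2, 0.1]
grip_width: 0.0852
```

```bash
python3 plan.py 0.3655 -0.2805 0.019 5.7 3
```

```text
at [ 0.3643 -0.2733  0.0717] yaw 5.7 tilt [-0.001  0.001 -1.   ] F [ 0.9 -0.2  0.1] t 2.65 w 0.08517178608534035
-> [ 0.3655 -0.2805  0.019 ] 2 rows, turn total 0.0
{'tx': -0.36, 'ty': 0.02, 'tz': np.float64(2.63), 'turn': 0.02}
{'tx': -0.36, 'ty': 0.02, 'tz': np.float64(2.63), 'turn': 0.02}
```

apply_moves(motion=[{"tx": -0.7, "ty": 0.05, "tz": 0.5, "turn": 0}, {"tx": 0, "ty": 0, "tz": 2.0, "turn": 0}, {"tx": 0, "ty": 0, "tz": 2.0, "turn": 0}, {"tx": 0, "ty": 0, "tz": 0.8, "turn": 0}, {"tx": 0, "ty": 0, "tz": 0, "turn": 0}])

```text
time_s: 3.15
tool_pos: [0.3657, -0.2806, 0.0184]
eef_rot: [-2.107, -2.33, 0.0]
wrist_force: [0.3, -0.5, -0.7]
grip_width: 0.0851
```

```bash
python3 plan.py 0.3655 -0.2805 0.019 5.7 3
```

```text
at [ 0.3657 -0.2806  0.0184] yaw 5.7 tilt [-0.  0. -1.] F [ 0.3 -0.5 -0.7] t 3.15 w 0.0850952242209229
-> [ 0.3655 -0.2805  0.019 ] 1 rows, turn total 0.0
{'tx': 0.01, 'ty': -0.02, 'tz': np.float64(-0.06), 'turn': 0.04}
```

apply_moves(motion=[{"tx": 0, "ty": 0, "tz": 0, "turn": 0}, {"tx": 0, "ty": 0, "tz": 0, "turn": 0}, {"tx": 0, "ty": 0, "tz": 0, "turn": 0}, {"tx": 0, "ty": 0, "tz": 0, "turn": 0}, {"tx": 0, "ty": 0, "tz": 0, "turn": 0}], claw=0.0, newtons=30)

```text
time_s: 3.65
tool_pos: [0.3657, -0.2806, 0.0187]
eef_rot: [2.107, 2.329, -0.0]
wrist_force: [-1.8, 1.9, 9.7]
grip_width: 0.0156
```

apply_moves(motion=[{"tx": 0, "ty": 0, "tz": 0, "turn": 0}, {"tx": 0, "ty": 0, "tz": 0, "turn": 0}, {"tx": 0, "ty": 0, "tz": 0, "turn": 0}, {"tx": 0, "ty": 0, "tz": 0, "turn": 0}, {"tx": 0, "ty": 0, "tz": 0, "turn": 0}])

```text
time_s: 4.15
tool_pos: [0.3657, -0.2806, 0.0187]
eef_rot: [2.107, 2.33, -0.0]
wrist_force: [0.1, 1.3, 6.8]
grip_width: 0.0155
```

apply_moves(motion=[{"tx": 0, "ty": 0, "tz": -0.5, "turn": 0}, {"tx": 0, "ty": 0, "tz": -1.0, "turn": 0}, {"tx": 0, "ty": 0, "tz": -2.5, "turn": 0}, {"tx": 0, "ty": 0, "tz": -3, "turn": 0}, {"tx": 0, "ty": 0, "tz": 0, "turn": 0}])

```text
time_s: 4.65
tool_pos: [0.367, -0.2817, 0.0918]
eef_rot: [2.104, 2.325, -0.0]
wrist_force: [-0.3, -1.2, -0.8]
grip_width: 0.0156
```

```bash
python3 plan.py; python3 - <<'E'
from h import *
s=manip.read_camera("side")[:,:,::-1];w=manip.read_camera("wrist")[:,:,::-1]
a=cv2.resize(s[165:255,210:330],(480,360),interpolation=cv2.INTER_CUBIC)
b=cv2.resize(w[190:370,200:320],(240,360),interpolation=cv2.INTER_CUBIC)
cv2.imwrite("pics/g1.png",np.hstack([a,b]))
E
```

```text
at [ 0.367  -0.2817  0.0918] yaw 5.7 tilt [ 0.004 -0.004 -1.   ] F [-0.3 -1.2 -0.8] t 4.65 w 0.01562498903514663
```

View pics/g1.png

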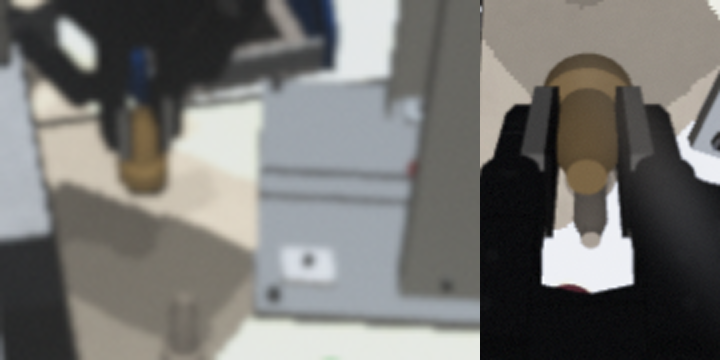

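The punch is held upright between both pads: in the side crop it is at (143,150), and in the wrist crop the fingers are even either side at (590,130). Now to the mat.

apply_moves(motion=[{"tx": 0.5, "ty": 0, "tz": -3.5, "turn": 0}, {"tx": 3, "ty": 0, "tz": -3, "turn": 0}, {"tx": 4, "ty": 0, "tz": 0, "turn": 0}, {"tx": 4, "ty": 0, "tz": 0, "turn": 0}, {"tx": 4, "ty": 0.5, "tz": 0, "turn": 0}])

```text
time_s: 5.25
tool_pos: [0.3539, -0.1242, 0.1526]
eef_rot: [-2.108, -2.328, 0.001]
wrist_force: [1.2, -0.3, -0.4]
grip_width: 0.0156
```

```bash
python3 plan.py 0.449 -0.073 0.15 5.7 4
```

```text
at [ 0.3539 -0.1242  0.1526] yaw 5.7 tilt [-0.001  0.001 -1.   ] F [ 1.2 -0.3 -0.4] t 5.25 w 0.015615365086370755
-> [ 0.449 -0.073  0.15 ] 3 rows, turn total -0.0
{'tx': 1.38, 'ty': 3.32, 'tz': np.float64(0.09), 'turn': -0.01}
{'tx': 1.38, 'ty': 3.32, 'tz': np.float64(0.09), 'turn': -0.01}
{'tx': 1.38, 'ty': 3.32, 'tz': np.float64(0.09), 'turn': -0.01}
```

apply_moves(motion=[{"tx": 1.3, "ty": 3.3, "tz": 0, "turn": 0}, {"tx": 1.3, "ty": 3.3, "tz": 0, "turn": 0}, {"tx": 1.2, "ty": 3.3, "tz": 0, "turn": 0}, {"tx": 0, "ty": 0, "tz": 0, "turn": 0}, {"tx": 0, "ty": 0, "tz": 0, "turn": 0}])

```text
time_s: 5.75
tool_pos: [0.4492, -0.0776, 0.1522]
eef_rot: [-2.105, -2.329, 0.002]
wrist_force: [0.2, -0.1, -1.0]
grip_width: 0.0154
```

```bash
python3 plan.py 0.449 -0.073 0.06 5.7 4; python3 - <<'E'
from h import *
c=manip.calibration("wrist");w=manip.read_camera("wrist")[:,:,::-1].copy();s=manip.read_camera("side")[:,:,::-1]
x=np.array([.9951,.0993]);y=np.array([-.0993,.9951]);m=np.array([.449,-.073])
for a,b in((46,33),(46,-33),(-46,33),(-46,-33)):
    q=m+(a*x+b*y)/1000;p=proj(c,(*q,.007))[0];cv2.circle(w,tuple(int(v) for v in p.round()),3,(0,0,255),1)
b=cv2.resize(s[100:220,190:320],(390,360),interpolation=cv2.INTER_CUBIC)
cv2.imwrite("pics/w2.png",np.hstack([w,np.vstack([b[:,:288*390//390],np.zeros((24,288,3),np.uint8)])]))
E
```

```text
at [ 0.4492 -0.0776  0.1522] yaw 5.8 tilt [-0.002  0.001 -1.   ] F [ 0.2 -0.1 -1. ] t 5.75 w 0.015378054319987622
-> [ 0.449 -0.073  0.06 ] 3 rows, turn total 0.1
{'tx': 0.15, 'ty': 0.01, 'tz': np.float64(3.07), 'turn': 0.03}
{'tx': 0.15, 'ty': 0.01, 'tz': np.float64(3.07), 'turn': 0.03}
{'tx': 0.15, 'ty': 0.01, 'tz': np.float64(3.07), 'turn': 0.03}
```

View pics/w2.png

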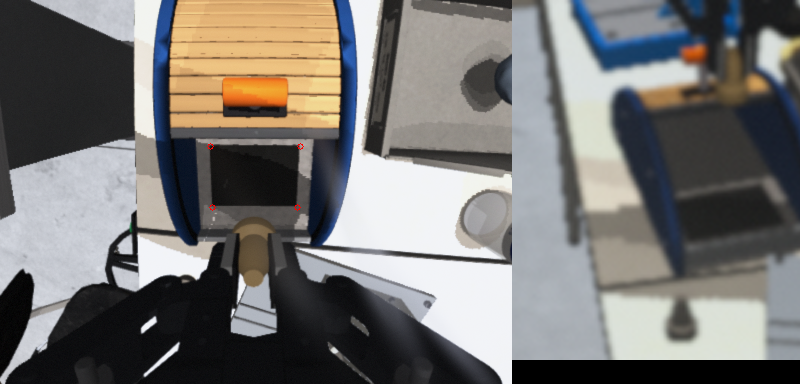

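The wrist view has the mat corners at (211,146), (298,146), (298,206) and (211,206), within 2 px of the predicted marks, so the target is good. Descending.

apply_moves(motion=[{"tx": 0.3, "ty": 0, "tz": 3.0, "turn": 0}, {"tx": 0, "ty": 0, "tz": 3.0, "turn": 0}, {"tx": 0, "ty": 0, "tz": 3.0, "turn": 0}, {"tx": 0, "ty": 0, "tz": 2.0, "turn": 0}, {"tx": 0, "ty": 0, "tz": 0, "turn": 0}])

```text
time_s: 6.35
tool_pos: [0.4473, -0.0752, 0.0414]
eef_rot: [-2.106, -2.325, 0.003]
wrist_force: [-0.3, -0.1, -0.9]
grip_width: 0.0154
```

apply_moves(motion=[{"tx": 0, "ty": 0, "tz": 0.5, "turn": 0}, {"tx": 0, "ty": 0, "tz": 0.5, "turn": 0}, {"tx": 0, "ty": 0, "tz": 0.3, "turn": 0}, {"tx": 0, "ty": 0, "tz": 0, "turn": 0}, {"tx": 0, "ty": 0, "tz": 0, "turn": 0}])

```text
time_s: 6.85
tool_pos: [0.4496, -0.0751, 0.0306]
eef_rot: [2.107, 2.329, 0.0]
wrist_force: [0.7, 0.5, -0.7]
grip_width: 0.0154
```

Feeling for contact.

apply_moves(motion=[{"tx": 0, "ty": 0, "tz": 0.2, "turn": 0}, {"tx": 0, "ty": 0, "tz": 0.1, "turn": 0}, {"tx": 0, "ty": 0, "tz": 0, "turn": 0}, {"tx": 0, "ty": 0, "tz": 0, "turn": 0}])

```text
time_s: 7.25
tool_pos: [0.4495, -0.075, 0.0273]
eef_rot: [-2.107, -2.33, 0.0]
wrist_force: [0.8, 0.5, -0.4]
grip_width: 0.0155
```

apply_moves(motion=[{"tx": 0, "ty": 0, "tz": 0.1, "turn": 0}, {"tx": 0, "ty": 0, "tz": 0.1, "turn": 0}, {"tx": 0, "ty": 0, "tz": 0, "turn": 0}])

```text
time_s: 7.55
tool_pos: [0.4494, -0.075, 0.0251]
eef_rot: [-2.107, -2.33, 0.0]
wrist_force: [0.1, 0.0, -0.7]
grip_width: 0.0156
```

apply_moves(motion=[{"tx": 0, "ty": 0, "tz": 0.1, "turn": 0}, {"tx": 0, "ty": 0, "tz": 0, "turn": 0}, {"tx": 0, "ty": 0, "tz": 0, "turn": 0}])

```text
time_s: 7.85
tool_pos: [0.4497, -0.0751, 0.0247]
eef_rot: [2.107, 2.329, 0.0]
wrist_force: [-1.5, 0.7, 7.6]
grip_width: 0.0155
```

Contact is at 7.6 N, at the expected height. Releasing.

apply_moves(motion=[{"tx": 0, "ty": 0, "tz": 0, "turn": 0}, {"tx": 0, "ty": 0, "tz": 0, "turn": 0}, {"tx": 0, "ty": 0, "tz": 0, "turn": 0}, {"tx": 0, "ty": 0, "tz": 0, "turn": 0}, {"tx": 0, "ty": 0, "tz": 0, "turn": 0}], claw=0.55)

```text
time_s: 8.35
tool_pos: [0.4495, -0.075, 0.0242]
eef_rot: [-2.108, -2.33, 0.0]
wrist_force: [-0.3, -0.7, 0.0]
grip_width: 0.047
```

apply_moves(motion=[{"tx": 0, "ty": 0, "tz": -1, "turn": 0}, {"tx": 0, "ty": 0, "tz": -2.5, "turn": 0}, {"tx": 0, "ty": 0, "tz": -4, "turn": 0}, {"tx": 0, "ty": 0, "tz": -4, "turn": 0}, {"tx": -1, "ty": 0, "tz": -4, "turn": 0}])

```text
time_s: 8.85
tool_pos: [0.45, -0.0844, 0.1816]
eef_rot: [-2.107, -2.331, -0.0]
wrist_force: [1.6, 0.8, 0.3]
grip_width: 0.0471
```

```bash
python3 plan.py; python3 - <<'E'
from h import *
c=manip.calibration("wrist");w=manip.read_camera("wrist")[:,:,::-1].copy();s=manip.read_camera("side")[:,:,::-1]
b=cv2.resize(s[100:196,215:287],(288,384),interpolation=cv2.INTER_CUBIC)
cv2.imwrite("pics/w3.png",np.hstack([w,b]))
for p in((.4494,-.075,.007),(.4494,-.075,.052)):print(proj(c,p))
# pull search by orange colour
hsv=cv2.cvtColor(np.ascontiguousarray(w),cv2.COLOR_BGR2HSV);m=cv2.inRange(hsv,(5,200,150),(14,255,255));n,l,st,ce=cv2.connectedComponentsWithStats(m);i=1+st[1:,4].argmax();print(st[i],ce[i])
import json;json.dump({k:np.array(v).tolist() for k,v in c.items()},open("w3.json","w"))
E
```

```text
at [ 0.45   -0.0844  0.1816] yaw 5.8 tilt [ 0.  0. -1.] F [1.6 0.8 0.3] t 8.85 w 0.04710555099782692
[[254.42500097 166.50229212]]
[[254.65066988 176.0580888 ]]
[227  82  55  13 386] [253.16321244  89.95336788]
```

View pics/w3.png

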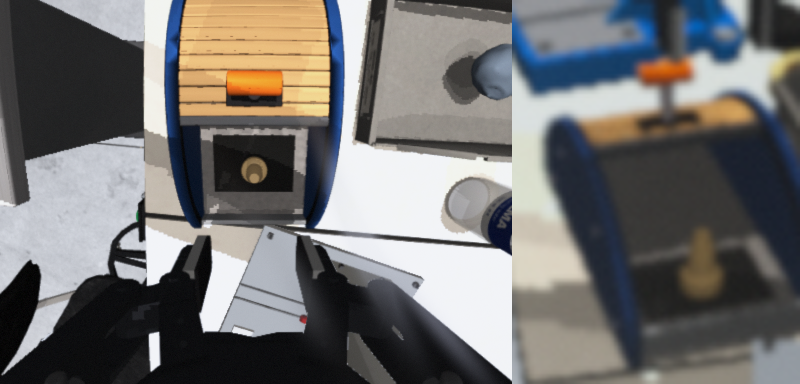

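The punch stands upright on the mat: wrist (254,170), matching the predicted spot. Next I'll refine the pull from the wrist and side views and grip it by its ends.

```bash
python3 - <<'E'
from m import *
import json
W=json.load(open("w3.json"));s3=lambda q:((q[0]-512+.5)/4-.5+215,(q[1]+.5)/4-.5+100)
ob=[(W,(254.3,83)),(S,s3((666,72))),(S,s2((153,332))),(T,t2((520,438)))]
x,r=tri(ob);print("pull",x,r)
ends=[atz(W,q,.126) for q in((228,83),(281.5,84))];print(ends,np.linalg.norm(ends[0]-ends[1]),np.degrees(np.arctan2(*(ends[1]-ends[0])[1::-1])))
import math
yw=math.radians(5.7);ex=np.array([math.cos(yw),math.sin(yw)]);ey=np.array([-ex[1],ex[0]])
O=np.array([.4492,-.0728])+.052*ey;d=x[:2]-O;print("O",O,"store xy of pull",d@ex,d@ey,"tambour",math.pi/4+math.asin(d@ey/.173), "z pred",math.sqrt(.173**2-(d@ey)**2)-.045)
E
```

```text
pull [0.44106866 0.00642414 0.12642968] [0.0006071397896706872, 0.00013091074690587374, 0.0005737878470522195, 0.001056058717819102]
[array([0.42325359, 0.00452505, 0.126     ]), array([0.45842946, 0.00742039, 0.126     ])] 0.03529482639896243 4.705440931777197
O [ 0.44403537 -0.02105711] store xy of pull -0.0002226178869741609 0.027640020463124367 tambour 0.9458547091430849 z pred 0.12577771888861283
```

```bash
python3 plan.py 0.441 0.0063 0.175 5.4 4 / 0.441 0.0063 0.106 5.4 2.5
```

```text
at [ 0.4528 -0.0862  0.1846] yaw 5.7 tilt [ 0.009 -0.003 -1.   ] F [ 1.1 -0.4 -0.9] t 8.95 w 0.0469735658796511
-> [0.441  0.0063 0.175 ] 3 rows, turn total 0.3
{'tx': 3.11, 'ty': -0.09, 'tz': np.float64(0.32), 'turn': 0.11}
{'tx': 3.11, 'ty': -0.09, 'tz': np.float64(0.32), 'turn': 0.11}
{'tx': 3.11, 'ty': -0.1, 'tz': np.float64(0.32), 'turn': 0.11}
-> [0.441  0.0063 0.106 ] 3 rows, turn total -0.0
{'tx': 0.0, 'ty': 0.0, 'tz': np.float64(2.3), 'turn': -0.0}
{'tx': 0.0, 'ty': 0.0, 'tz': np.float64(2.3), 'turn': -0.0}
{'tx': 0.0, 'ty': 0.0, 'tz': np.float64(2.3), 'turn': -0.0}
```

apply_moves(motion=[{"tx": 3.1, "ty": 0, "tz": 0, "turn": 0.3}, {"tx": 3.1, "ty": -0.1, "tz": 0, "turn": 0}, {"tx": 3.1, "ty": -0.1, "tz": 0, "turn": 0}, {"tx": 0, "ty": 0, "tz": 0, "turn": 0}, {"tx": 0, "ty": 0, "tz": 0, "turn": 0}], claw=0.68)

```text
time_s: 9.45
tool_pos: [0.4393, 0.0077, 0.1792]
eef_rot: [-2.112, -2.326, 0.0]
wrist_force: [-0.8, -0.1, -0.7]
grip_width: 0.0579
```

```bash
python3 plan.py 0.441 0.0063 0.106 5.4 2.5
```

```text
at [0.4393 0.0077 0.1792] yaw 5.5 tilt [-0. -0. -1.] F [-0.8 -0.1 -0.7] t 9.45 w 0.05791936381960941
-> [0.441  0.0063 0.106 ] 3 rows, turn total 0.1
{'tx': -0.05, 'ty': 0.05, 'tz': np.float64(2.44), 'turn': 0.04}
{'tx': -0.05, 'ty': 0.05, 'tz': np.float64(2.44), 'turn': 0.04}
{'tx': -0.05, 'ty': 0.05, 'tz': np.float64(2.44), 'turn': 0.04}
```

apply_moves(motion=[{"tx": -0.2, "ty": 0.15, "tz": 2.4, "turn": 0}, {"tx": 0, "ty": 0, "tz": 2.4, "turn": 0}, {"tx": 0, "ty": 0, "tz": 2.4, "turn": 0}, {"tx": 0, "ty": 0, "tz": 0, "turn": 0}, {"tx": 0, "ty": 0, "tz": 0, "turn": 0}])

```text
time_s: 9.95
tool_pos: [0.4413, 0.0049, 0.1076]
eef_rot: [-2.114, -2.323, 0.001]
wrist_force: [0.2, -0.4, 0.7]
grip_width: 0.0578
```

apply_moves(motion=[{"tx": 0, "ty": 0, "tz": 0, "turn": 0}, {"tx": 0, "ty": 0, "tz": 0, "turn": 0}, {"tx": 0, "ty": 0, "tz": 0, "turn": 0}, {"tx": 0, "ty": 0, "tz": 0, "turn": 0}, {"tx": 0, "ty": 0, "tz": 0, "turn": 0}], claw=0.0, newtons=25)

```text
time_s: 10.45
tool_pos: [0.4415, 0.0054, 0.1085]
eef_rot: [2.113, 2.323, 0.001]
wrist_force: [-2.9, -0.3, 6.2]
grip_width: 0.0352
```

```bash
python3 plan.py; python3 - <<'E'
import math
y0=.0276
a0=math.degrees(math.asin(y0/.173))
for n in (16,):
    P=[(.173*math.sin(math.radians(a0+(-45.5-a0)*i/n)),.173*math.cos(math.radians(a0+(-45.5-a0)*i/n))) for i in range(n+1)]
    for p,q in zip(P,P[1:]):print("tx",round((q[0]-p[0])*100,2),"tz",round((p[1]-q[1])*100,2))
E
```

```text
at [0.4415 0.0054 0.1085] yaw 5.4 tilt [ 0.001 -0.    -1.   ] F [-2.9 -0.3  6.2] t 10.45 w 0.03517965372339859
tx -1.02 tz -0.13
tx -1.03 tz -0.07
tx -1.03 tz -0.01
tx -1.03 tz 0.05
tx -1.03 tz 0.11
tx -1.02 tz 0.17
tx -1.01 tz 0.23
tx -0.99 tz 0.29
tx -0.97 tz 0.35
tx -0.95 tz 0.41
tx -0.92 tz 0.46
tx -0.89 tz 0.52
tx -0.86 tz 0.57
tx -0.82 tz 0.62
tx -0.79 tz 0.67
tx -0.74 tz 0.71
```

Gripped at 35 mm. Rolling along the arc.

apply_moves(motion=[{"tx": -1.0, "ty": 0, "tz": -0.1, "turn": 0}, {"tx": -1.0, "ty": 0, "tz": -0.1, "turn": 0}, {"tx": -1.0, "ty": 0, "tz": 0, "turn": 0}, {"tx": -1.0, "ty": 0, "tz": 0.1, "turn": 0}, {"tx": -1.0, "ty": 0, "tz": 0.1, "turn": 0}])

```text
time_s: 10.95
tool_pos: [0.4464, -0.045, 0.1082]
eef_rot: [2.113, 2.323, 0.001]
wrist_force: [0.2, 2.9, 3.7]
grip_width: 0.0355
```

```bash
cat > arc.py <<'E'
from h import *
import math
s=manip.sense();p=s['tool_pos'];ey=np.array([-.0993,.9951]);ex=np.array([.9951,.0993])
d=p[:2]-np.array([.44404,-.02106]);y=d@ey;z=p[2]+.018+.045;print("store x,y",d@ex,y,"r",math.hypot(y,z),"tambour",math.pi/4+math.atan2(y,z),"F",s['wrist_force'].round(1),"w",s['grip_width'],s['time_s'])
E
python3 arc.py
```

```text
store x,y 1.0939300197105126e-05 -0.024032168475613923 r 0.1728775626374528 tambour 0.6459338470487401 F [0.2 2.9 3.7] w 0.03547812360422865 10.95
```

Door is following with about 3 N.

apply_moves(motion=[{"tx": -1.0, "ty": 0, "tz": 0.2, "turn": 0}, {"tx": -1.0, "ty": 0, "tz": 0.2, "turn": 0}, {"tx": -1.0, "ty": 0, "tz": 0.3, "turn": 0}, {"tx": -1.0, "ty": 0, "tz": 0.35, "turn": 0}, {"tx": -0.9, "ty": 0, "tz": 0.4, "turn": 0}])

```text
time_s: 11.45
tool_pos: [0.4512, -0.0941, 0.0933]
eef_rot: [2.113, 2.323, 0.001]
wrist_force: [0.7, -0.0, 6.5]
grip_width: 0.0355
```

```bash
python3 arc.py
```

```text
store x,y -0.00013297539027742308 -0.07343025212841901 r 0.17272761778179702 tambour 0.34630186793690515 F [ 0.7 -0.   6.5] w 0.035487761672816545 11.45
```

apply_moves(motion=[{"tx": -0.95, "ty": 0, "tz": 0.5, "turn": 0}, {"tx": -0.9, "ty": 0, "tz": 0.55, "turn": 0}, {"tx": -0.85, "ty": 0, "tz": 0.6, "turn": 0}, {"tx": -0.8, "ty": 0, "tz": 0.65, "turn": 0}, {"tx": -0.75, "ty": 0, "tz": 0.7, "turn": 0}])

```text
time_s: 11.95
tool_pos: [0.4555, -0.1371, 0.0635]
eef_rot: [2.112, 2.322, 0.0]
wrist_force: [-1.9, -5.9, 9.4]
grip_width: 0.0354
```

```bash
python3 arc.py
```

```text
store x,y -0.0001529580144781301 -0.11664285682707204 r 0.17210186212717052 tambour 0.040693390167732546 F [-1.9 -5.9  9.4] w 0.03535729598401964 11.95
```

apply_moves(motion=[{"tx": -0.4, "ty": 0, "tz": 0.4, "turn": 0}, {"tx": -0.2, "ty": 0, "tz": 0.2, "turn": 0}, {"tx": 0, "ty": 0, "tz": 0, "turn": 0}, {"tx": 0, "ty": 0, "tz": 0, "turn": 0}])

```text
time_s: 12.35
tool_pos: [0.456, -0.143, 0.0575]
eef_rot: [2.112, 2.322, -0.0]
wrist_force: [-1.0, -6.7, 6.3]
grip_width: 0.0353
```

```bash
python3 arc.py
```

```text
store x,y -0.00018036292754601958 -0.12255751012087965 r 0.17188740129262467 tambour -0.008384267975746762 F [-1.  -6.7  6.3] w 0.03527095429769264 12.35
```

The pull is at the shut position. Release, lift clear and check.

apply_moves(motion=[{"tx": 0, "ty": 0, "tz": 0, "turn": 0}, {"tx": 0, "ty": 0, "tz": 0, "turn": 0}, {"tx": 0, "ty": 0, "tz": 0, "turn": 0}, {"tx": 0, "ty": 0, "tz": 0, "turn": 0}], claw=0.7)

```text
time_s: 12.75
tool_pos: [0.4551, -0.1413, 0.0567]
eef_rot: [-2.113, -2.324, 0.0]
wrist_force: [0.0, 0.2, -0.1]
grip_width: 0.0598
```

apply_moves(motion=[{"tx": 0, "ty": 0, "tz": -1, "turn": 0}, {"tx": 0, "ty": 0, "tz": -2.5, "turn": 0}, {"tx": 0, "ty": 0, "tz": -4, "turn": 0}, {"tx": 0, "ty": 0, "tz": -4, "turn": 0}, {"tx": 0, "ty": 0, "tz": -3, "turn": 0}])

```text
time_s: 13.25
tool_pos: [0.4554, -0.1413, 0.2049]
eef_rot: [2.112, 2.323, 0.001]
wrist_force: [0.4, 0.5, -0.2]
grip_width: 0.0595
```

apply_moves(motion=[{"tx": -3, "ty": -3, "tz": 0, "turn": 0}, {"tx": -3, "ty": -3, "tz": 0, "turn": 0}, {"tx": -1, "ty": -1, "tz": 0, "turn": 0}, {"tx": 0, "ty": 0, "tz": 0, "turn": 0}, {"tx": 0, "ty": 0, "tz": 0, "turn": 0}])

```text
time_s: 13.75
tool_pos: [0.3923, -0.2174, 0.2023]
eef_rot: [2.114, 2.323, 0.0]
wrist_force: [0.7, -0.2, 0.1]
grip_width: 0.0597
```

```bash
python3 - <<'E'
from m import *
c=manip.calibration("wrist");w=manip.read_camera("wrist")[:,:,::-1].copy();s=manip.read_camera("side")[:,:,::-1]
b=cv2.resize(s[130:226,215:287],(288,384),interpolation=cv2.INTER_CUBIC)
cv2.imwrite("pics/w4.png",np.hstack([w,b]))
def blob(i):
    m=cv2.inRange(cv2.cvtColor(np.ascontiguousarray(i),cv2.COLOR_BGR2HSV),(3,190,120),(14,255,255));n,l,st,ce=cv2.connectedComponentsWithStats(m);k=1+st[1:,4].argmax();print(st[k],ce[k])
    return ce[k]
pw,ps=blob(w),blob(s)
x,r=tri([(c,pw),(S,ps)]);print(x,r)
d=x[:2]-np.array([.44404,-.02106]);y=d@np.array([-.0993,.9951]);print("y",y,"tambour",np.pi/4+np.arctan2(y,x[2]+.045),"expected shut px",proj(S,(.4561,-.1425,.077)),proj(c,(.4561,-.1425,.077)))
E
```

```text
[312 103  40  18 295] [328.93898305 112.10847458]
[263 161  15   5  47] [269.59574468 163.19148936]
[ 0.45416855 -0.14034396  0.07714594] [0.00019565594931458485, 0.00019565594931454956]
y -0.1197052376550257 tambour 0.01009142076769498 expected shut px [[270.47055943 163.67706822]] [[330.78289907 114.75897801]]
```

View pics/w4.png

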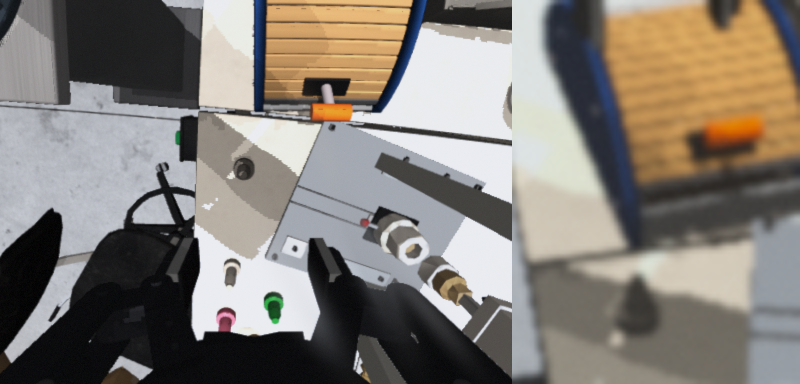

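The door is shut: the pull at wrist (331,112) measures tambour ≈ 0.01. The steel (232,272) and black (244,168) punches stand where they were, and the gripper is in free air.

```bash
python3 -c "
from rig import manip
print(manip.sign_off())"
```

```text
the job is handed in; nothing more can be done
None
```

The brass punch stands on the mat inside the store and the slatted door is rolled shut. I handed the job in at about 14 s of the 58 s; no verdict was reported.

- **Placing:** I lifted the punch by its shaft, set it down near the mat's centre until I felt contact (7.6 N), and let go. A picture taken with the door still open showed it upright on the mat, where it was predicted to be. I could not see it again once the door was shut.
- **Door:** I gripped the orange pull by its ends and rolled it down its arc. After letting go, two camera views put the door at about 0.01 rad from shut; the limit is 0.07.
- **Bystanders:** The steel and black punches were still standing in the last picture. They looked unmoved, but I did not re-measure their positions.
- **Final state:** The gripper was in free air, with wrist force below 1 N.
- **Disagreement:** The finger opening read 15.5 mm on the 18 mm shaft. The hold stayed firm, so it made no difference.

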